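# Clear a jammed carton from the cover-glass dispenser

### The job

A carton has jammed crosswise in the mouth of the sloping carton dispenser. Take off the dispenser's cover - raise its handle end over the end lip first, then slide it out of its grooves towards the mouth - and lay it flat on the bare bench, handle up. Then push the carton back up the chute until it is free of the two corner guards, lift it out and set it down, lying flat, on the bare bench; drop nothing, keep the dispenser standing where it is and do not disturb the things around it.

Things in the scene. Friction and masses are not known exactly. Their poses are not given: they have to be found in the camera images.
- dispenser: White sheet-metal carton dispenser, loose on rubber feet, 1.8 kg (a pull over about 12 N drags it); 126 mm wide (x), 216 long (y), 131 high. Origin: on the bench under its middle. z up, +y to its high closed rear, -y to its low open mouth. Its chute rises towards +y at 10 degrees (0.1745 rad). Below, t = mm up the slope from the mouth end, w = mm square to the slope above the chute floor, x = mm across.
- mouth (a point): Middle of the chute floor at the mouth end: t = 0, w = 0, x = 0. Level axes as the dispenser's. Floor t = -22 to 194, clear width 100 between side walls 13 thick; each wall has a ledge (x 50 to 58, top at w = 50) that carries the cover, and an outer skin up to w = 57. Rear wall at t = 189. The open mouth slot is 66 wide, between two jambs (t 0 to 6, x 33 to 51).
- cover_seat (a point): Point of the dispenser at t = 25, w = 50, x = 0: under the cover's front edge, level with its underside. From here to the mouth stand two aluminium corner guards with thumb screws, one each side: blocks x 33 to 58, t 0 to 25, 15 high, set for the carton height: their tops, the end lip, stand 6 to 10 mm above this point, never known exactly; they roof the carton's front corners. Level axes.
- groove (a point): Middle between the front ends of the two grooves: t = 125, w = 61.5 (underside of the groove roofs), x = 0. The grooves run from t = 125 to 189, one each side: a roof over the ledge, x 51.5 to 63, w 61.5 to 65.5. The 5 mm cover has 6.5 mm of play up and down in them, so raised level it seldom clears the lip. Level axes.
- cover_handle (a point): Centre of the black handle bar on the loose aluminium cover (0.16 kg). Bar: 70 mm long (cover's x), 12 thick (y), 20 high above the plate. Axes are the cover's: z square to the plate, +y to its rear end (in the grooves), -y to its front end (behind the lip). 15 mm above the plate's underside, 10 above its upper face, 35 behind the front edge, 125 before the rear edge.
- cover_middle (a point): Centre of the cover's plate, 112 mm (x) by 160 (y) by 5 thick; axes as cover_handle. Turned about its rear lower edge, front up, it clears the lip at 0.04 to 0.065 rad and meets the groove roofs at 0.10. As it slides out its underside comes down on the lip: it then needs more tilt (up to 0.12), and has room for it. Slid out about 65 mm it is free of the grooves. Flat on the bench this point is 2.5 mm high.
- carton_middle (a point): Centre of the jammed white and blue cover-glass carton, 60 mm (its x) by 90 (y) by 36 high (z), 0.15 kg. It lies crosswise on the chute floor, long side across, its front long face 0 to 6 mm behind the jambs, under the guards (6 to 10 mm above it). Pushed back past t = 25 it can be lifted; it stays where pushed. The front face is reached through the slot. Flat on the bench it is 18 mm high.
- clear_bench (a point): Middle, on the bench top, of a stretch of bare bench right of the dispenser that is always clear: 230 mm (world x) by 190 mm (world y); cover and carton find room there side by side. World axes.
- bottle_small: Bystander: glass bottle with orange cap, 44 mm wide, 88 mm high, origin under its base. Leave alone.
- pot_salt: Bystander: white pot with yellow cap, 52 mm wide, 82 mm high, origin under its base. Leave alone.
- beaker: Bystander: small glass beaker, 49 mm wide, 60 mm high, origin under its base. Leave alone.
- swabs: Bystander: larger white and orange carton, 60 x 110 x 90 mm, standing on the bench, origin under its base. Leave alone.

How it is judged:
On the way, in this order (a step that is already met when the one before it is completed fails the run):
1. the cover is off the dispenser and lies flat on the bench, handle up (height (world z) of cover_middle between -0.002 and 0.0075 m and angle between cover_middle's own z axis and vertical below 0.06 rad), for 0.2 s.
2. the carton has been lifted out, clear above the dispenser (z of carton_middle in the frame of dispenser above 0.12 m and contact force between carton and dispenser below 0.05 N), for 0.05 s.
At the end, for the whole second after the job is handed in: Cover flat on the bare bench, handle up (plate centre under 7.5 mm high, tilt under 0.06 rad); carton flat on the bare bench (centre 12 to 21.5 mm high, tilt under 0.08 rad); both still, touching neither each other nor the dispenser, which stands level within 25 mm of its start (all of step 1 and height (world z) of carton_middle between 0.012 and 0.0215 m and angle between carton_middle's own z axis and vertical below 0.08 rad and linear speed of each of cover, carton below 0.02 m/s and contact force between each of cover, carton and dispenser below 0.05 N and contact force between carton and cover below 0.05 N and distance of dispenser from where it was at the start of the episode below 0.025 m and angle between dispenser's own z axis and vertical below 0.03 rad).
It fails at once if the dispenser is dragged more than 25 mm or tipped more than 0.1 rad (distance of dispenser from where it was at the start of the episode above 0.025 m or angle between dispenser's own z axis and vertical above 0.1 rad).
It fails at once if the cover or the carton is dropped or thrown: faster than 0.6 m/s with no finger on it ((linear speed of cover above 0.6 m/s and contact force between cover and the fingers below 0.01 N) or (linear speed of carton above 0.6 m/s and contact force between carton and the fingers below 0.01 N)).
It fails at once if a bystander is moved more than 40 mm or tipped over (distance of any of bottle_small, pot_salt, beaker, swabs from where it was at the start of the episode above 0.04 m or angle between any of bottle_small, pot_salt, beaker, swabs's own z axis and vertical above 0.5 rad).
It also fails if it takes over 67 s, if anything falls off the work surface, if the arm or the gripper's body presses on something with over 40 N, if the wrist force passes 120 N, or if a joint passes its speed limit or range.

### The arm

A 7-joint arm with a two-finger parallel gripper is mounted at the origin on a cart in front of the work surface, level with it; the furniture and walls round the work are solid. World frame = base frame: x ahead of the robot, y to its left, z up, the work surface at z = 0. Lengths are in m, angles in rad, forces in N, time in s.
With the tool pointing down it reaches from about 0.425 to 0.925 m from the base axis. Payload 6.8 kg.
Tool frame: the origin (TCP) lies at the very end of the fingers, on their centre line; the grasp point (between the pads) lies 19 mm behind it (r.tcp_to_grasp is the distance from the TCP to the grasp point, in m); z points along the fingers, y is the line along which they close (so a half turn about z gives the same grasp; the last joint's range is limited). The gripper opens to 85 mm and grips with 20 to 120 N. Pads are 22 mm wide; open, the fingers measure 114 mm over their backs; the gripper's body (76 mm by 85 mm) begins 54 mm behind the grasp point. The pads swing forward as they close: fully open they stand 13 mm farther back than shut.
Start: joints at [1.182, 0.477, 0.022, 1.555, -0.011, 1.109, -0.083], TCP at [0.187, -0.649, 0.231] pointing down, gripper open.
Joint ranges: [-2.96, 2.96], [-0.34, 2.1], [-1.41, 1.46], [0.24, 2.44], [-1.37, 4.51], [0.17, 1.92], [-2.96, 2.96]. Speed limits (rad/s): [2.39, 2.39, 3.14, 3.14, 3.14, 3.14, 3.14].

### API

Orientations are given as a rotation vector (axis times angle).
In Python, from bench import r gives the robot as it stands.
- The arm moves only by the tool step_arm, never from a script. Its argument "moves" is a list of rows, each a list of 7 numbers: the shift along the tool's x, y, z in mm, then the turn, a rotation vector about the tool's x, y, z in rad, then the finger opening in mm, from 0 to 85.4. A call has 1 to 8 rows; each row is the pose to reach, as a shift and turn from the pose commanded when the call began, along the tool's axes at that moment; what a row does not reach only later rows make up. A row lasts 1/10 s, in which the tool goes at most 50 mm and 8.59 degrees, less where a joint would pass 70% of its speed; a pose out of reach is approached as far as the arm can. A call with a gripper value outside its range is refused whole. The fingers move at their own pace and stop on an object; "grip_force" is the grip in N (left out, the last holds). Time passes only in rows, so rows that repeat a pose let the fingers close. It gives the time, the measured TCP pose, the force, the opening and the grip force at its end, in the units of the state.
- r.get_obs(): the state, without advancing time (a new reading comes with each control period).
- r.grab_frame(name): name is "scene" or "top" or "wrist"; returns a dict with "image" (420x560x3 uint8, red, green, blue), "depth" (420x560 float32, m along the optical axis (not along the pixel's ray), 0 where there is no reading), "mtx" (3x3 intrinsics, pixels), "rvec" (rotation vector, rad) and "tvec" (3), from world to camera coordinates, as OpenCV has them. Camera axes: x right, y down, z forward; pixel columns grow to the right and rows downward; lengths in m; the calibration is good to about 2 mm. The wrist camera is an equidistant fisheye: a pixel r from the principal point sees the ray r / f radians off the axis. A picture is of the moment at which its call begins.
- r.hand_in(): hands the job in; it is judged then, once.
The state is a dict: "clock": time; "joints": joint angles; "qvel": joint speeds; "tau": joint torques, N m; "tcp_pos": TCP position; "orientation": TCP orientation; "contact_force": force on the tool from outside, world axes, zero at the start; "moment": the same for the moment, N m; "grip_width": finger opening in m; "gripper_force": force on a finger pad.
Only numpy, scipy, OpenCV 4.12 (cv2) and the standard library are available. Lean on these libraries where they do the work, as an engineer would, in place of code of your own. Each camera call takes 0.05 s, during which the arm holds its last target. There are 200 camera calls.

## Working session

There is one attempt and no reset: what is moved stays moved. The work goes in short steps, Python scripts to look and compute and a tool call to move; the robot and the scene stay as the last step left them, time stands still between calls to the robot, and variables do not carry over. Pictures are saved under pics/ and viewed, at most 13 in all, crops included, and the job is handed in when it is done.

Besides the shell and the picture viewer there is one more tool, called after ">>>" by a JSON object that holds its "api" and its "payload", one argument or row to a line. step_arm: Moves the arm, as the interface text tells. Its arguments: {"type":"object","properties":{"moves":{"type":"array","items":{"type":"array","items":{"type":"number"}}},"grip_force":{"type":"number"}},"required":["moves"]}

```bash
ls; mkdir -p pics; python3 - <<'E'
from bench import r
import cv2,numpy as np
o=r.get_obs();print({k:np.round(v,3) for k,v in o.items()})
for n in("scene","top"):
    f=r.grab_frame(n);cv2.imwrite(f"pics/{n}0.png",f["image"][...,::-1]);np.savez(f"{n}0.npz",**f)
    R=cv2.Rodrigues(np.array(f["rvec"]))[0];print(n,f["mtx"].round(1).tolist(),(-R.T@np.ravel(f["tvec"])).round(3),R.round(2).tolist())
E
```

```text
pics
{'clock': np.float64(0.0), 'joints': array([ 1.182,  0.478,  0.022,  1.556, -0.011,  1.109, -0.083]), 'qvel': array([ 0.   ,  0.001, -0.001,  0.002, -0.001,  0.002,  0.001]), 'tau': array([-1.0000e-03, -5.9646e+01,  1.6080e+00, -2.8120e+01,  1.2000e-02,
        9.0000e-03,  0.0000e+00]), 'tcp_pos': array([ 0.187, -0.648,  0.23 ]), 'orientation': array([-3.109e+00, -4.390e-01,  1.000e-03]), 'contact_force': array([ 0.036, -0.407,  0.028]), 'moment': array([-0.051, -0.036, -0.031]), 'gripper_force': np.float64(0.0), 'grip_width': np.float64(0.086)}
scene [[389.7, 0.0, 277.5], [0.0, 389.7, 211.4], [0.0, 0.0, 1.0]] [0.231 0.562 0.727] [[-0.87, -0.49, 0.02], [-0.33, 0.55, -0.77], [0.37, -0.68, -0.64]]
top [[538.3, 0.0, 281.5], [0.0, 538.3, 209.2], [0.0, 0.0, 1.0]] [ 0.451 -0.132  1.251] [[0.02, -1.0, -0.0], [-0.99, -0.02, -0.13], [0.13, 0.01, -0.99]]
```

View pics/scene0.png

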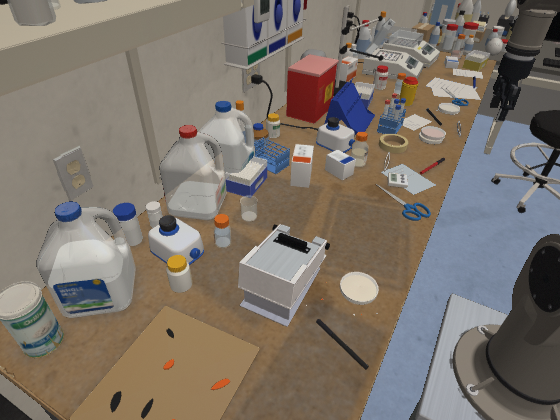

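View pics/top0.png

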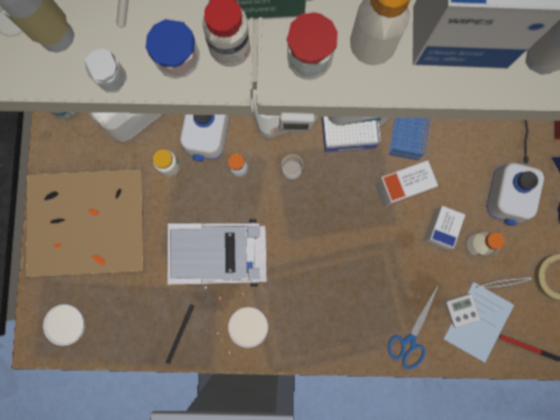

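The scene view shows the dispenser at about (283,272), mouth towards the free bench. In the top view its outline runs (167–267, 222–284), with the handle at (230,252) and bare bench around (330,240).

```bash
cat > h.py <<'E'
import numpy as np,cv2
from bench import r
def pose(f): return cv2.Rodrigues(np.array(f["rvec"],float))[0],np.ravel(f["tvec"])
def cloud(f):
    R,t=pose(f);K=f["mtx"];d=f["depth"];v,u=np.mgrid[:d.shape[0],:d.shape[1]]
    p=np.dstack([(u-K[0,2])/K[0,0]*d,(v-K[1,2])/K[1,1]*d,d])
    return (p-t)@R
E
python3 - <<'E'
from h import *
fs={n:dict(np.load(n+"0.npz")) for n in("scene","top")}
im=fs["top"]["image"][205:300,155:280];cv2.imwrite("pics/tc.png",cv2.resize(im,None,fx=6,fy=6,interpolation=cv2.INTER_CUBIC)[...,::-1])
c=cloud(fs["top"]);
for v in (232,252,272): print(v,[(u,*c[v,u].round(3)) for u in (170,180,200,220,230,240,248,256,264,275)])
for n,f in fs.items():
    c=cloud(f);g=f["image"].max(2)
    m=(g<45)&(c[...,2]>.08)&(c[...,2]<.2)&(f["depth"]>0)&(abs(c[...,0]-.37)<.12)&(abs(c[...,1])<.3)
    k,l,s,ce=cv2.connectedComponentsWithStats(m.astype(np.uint8))
    for i in range(1,k):
        if s[i,4]>15:
            p=c[l==i];print(n,s[i],p.mean(0).round(4),p.min(0).round(3),p.max(0).round(3))
    print(n,"bench z",[c[v,u].round(3) for v,u in ([(240,330),(200,330)] if n=="top" else [(230,330),(200,370)])])
E
```

```text
232 [(170, np.float64(0.546), np.float64(0.109), np.float64(0.122)), (180, np.float64(0.546), np.float64(0.088), np.float64(0.119)), (200, np.float64(0.548), np.float64(0.047), np.float64(0.111)), (220, np.float64(0.549), np.float64(0.006), np.float64(0.103)), (230, np.float64(0.55), np.float64(-0.015), np.float64(0.097)), (240, np.float64(0.551), np.float64(-0.036), np.float64(0.095)), (248, np.float64(0.551), np.float64(-0.054), np.float64(0.098)), (256, np.float64(0.552), np.float64(-0.071), np.float64(0.093)), (264, np.float64(0.558), np.float64(-0.086), np.float64(0.029)), (275, np.float64(0.56), np.float64(-0.11), np.float64(0.002))]
252 [(170, np.float64(0.504), np.float64(0.107), np.float64(0.121)), (180, np.float64(0.504), np.float64(0.086), np.float64(0.119)), (200, np.float64(0.505), np.float64(0.045), np.float64(0.113)), (220, np.float64(0.507), np.float64(0.004), np.float64(0.101)), (230, np.float64(0.506), np.float64(-0.019), np.float64(0.122)), (240, np.float64(0.508), np.float64(-0.038), np.float64(0.097)), (248, np.float64(0.509), np.float64(-0.053), np.float64(0.072
[... 510 characters left out ...]
oat64(0.099)), (240, np.float64(0.465), np.float64(-0.039), np.float64(0.096)), (248, np.float64(0.466), np.float64(-0.056), np.float64(0.099)), (256, np.float64(0.466), np.float64(-0.073), np.float64(0.091)), (264, np.float64(0.467), np.float64(-0.088), np.float64(0.029)), (275, np.float64(0.468), np.float64(-0.112), np.float64(-0.002))]
scene [297 240  13  13 102] [ 0.478  -0.0134  0.1077] [ 0.463 -0.027  0.095] [ 0.49  -0.007  0.118]
scene [325 243   5   6  20] [ 0.4369 -0.0634  0.0864] [ 0.434 -0.07   0.081] [ 0.44  -0.059  0.091]
scene bench z [array([ 0.483, -0.212, -0.003]), array([ 0.432, -0.402, -0.005])]
top bench z [array([ 0.545, -0.239, -0.001]), array([ 0.639, -0.238, -0.   ])]
```

View pics/tc.png

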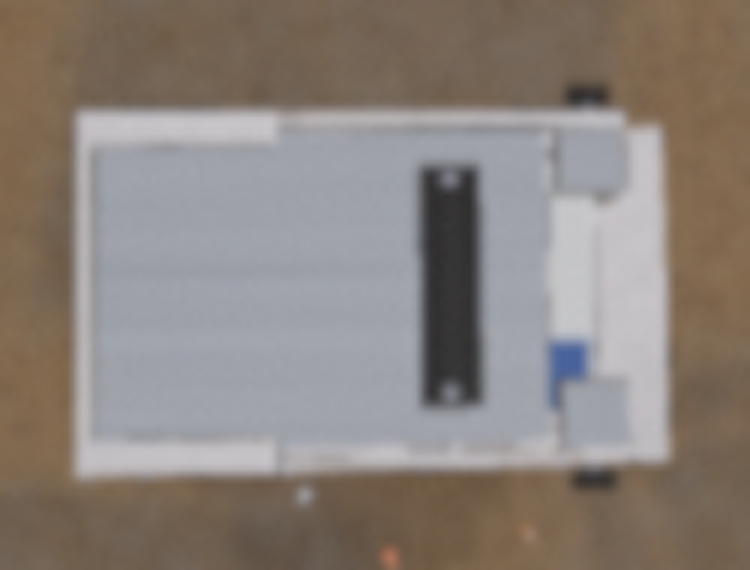

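```bash
cat >> h.py <<'E'
from scipy.spatial.transform import Rotation as Ro
YAW=.03; TH=.1745
def Rd(yaw=YAW,th=0): # tool down: x along dispenser x; th = tilt (chute-normal at TH, more = front end raised less)
    return Ro.from_euler("z",yaw)*Ro.from_euler("x",th)*Ro.from_euler("x",np.pi)
def go(p,R):
    o=r.get_obs();C=Ro.from_rotvec(o["orientation"])
    print("clk",round(float(o["clock"]),2),"shift mm",(C.inv().apply(np.array(p)-o["tcp_pos"])*1e3).round(1),"rot",(C.inv()*R).as_rotvec().round(4))
E
python3 -c "
from h import *
go([.506,-.035,.22],Rd(YAW,TH))"
```

```text
clk 0.1 shift mm [ 476.5 -500.6   11.2] rot [0.172  0.0222 0.2502]
```

>>> {"api": "step_arm", "payload": {
  "moves": [
    [476, -500, 11, 0.172, 0.022, 0.25, 40],
    [476, -500, 11, 0.172, 0.022, 0.25, 40],
    [476, -500, 11, 0.172, 0.022, 0.25, 40],
    [476, -500, 11, 0.172, 0.022, 0.25, 40],
    [476, -500, 11, 0.172, 0.022, 0.25, 40],
    [476, -500, 11, 0.172, 0.022, 0.25, 40],
    [476, -500, 11, 0.172, 0.022, 0.25, 40],
    [476, -500, 11, 0.172, 0.022, 0.25, 40]
  ]
}}

```text
clock: 0.9
tcp_pos: [0.3722, -0.2918, 0.2248]
orientation: [-2.968, -0.045, 0.004]
contact_force: [1.1, -1.3, 0.6]
grip_width: 0.0397
gripper_force: 0.0
```

```bash
python3 -c "
from h import *
go([.506,-.035,.22],Rd(YAW,TH))"
```

```text
clk 0.9 shift mm [ 141.5 -248.1   48.2] rot [ 0.0016 -0.0001  0.    ]
```

>>> {"api": "step_arm", "payload": {
  "moves": [
    [141, -248, 48, 0, 0, 0, 40],
    [141, -248, 48, 0, 0, 0, 40],
    [141, -248, 48, 0, 0, 0, 40],
    [141, -248, 48, 0, 0, 0, 40],
    [141, -248, 48, 0, 0, 0, 40],
    [141, -248, 48, 0, 0, 0, 40],
    [141, -248, 48, 0, 0, 0, 40],
    [141, -248, 48, 0, 0, 0, 40]
  ]
}}

```text
clock: 1.7
tcp_pos: [0.5049, -0.0364, 0.22]
orientation: [-2.968, -0.048, 0.005]
contact_force: [0.0, -0.7, 1.0]
grip_width: 0.0398
gripper_force: 0.0
```

```bash
python3 - <<'E'
from h import *
f=r.grab_frame("wrist");np.savez("w1.npz",**f);cv2.imwrite("pics/w1.png",f["image"][...,::-1])
o=r.get_obs();print(o["clock"],o["tcp_pos"],f["mtx"]);R,t=pose(f);print(-R.T@t,R.round(2))
E
```

```text
1.75 [ 0.50456019 -0.03781135  0.21993563] [[325.1922621    0.         275.23102743]
 [  0.         325.1922621  209.74030595]
 [  0.           0.           1.        ]]
[ 0.57803538 -0.05771906  0.35906138] [[ 0.03 -0.98 -0.17]
 [-0.96 -0.08  0.28]
 [-0.29  0.16 -0.95]]
```

View pics/w1.png

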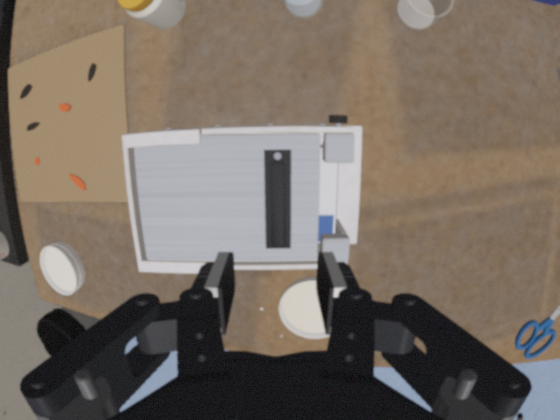

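```bash
cat >> h.py <<'E'
def ray(f,u,v,fish):
    R,t=pose(f);K=f["mtx"];a=np.array([(u-K[0,2])/K[0,0],(v-K[1,2])/K[1,1]])
    if fish: th=np.hypot(*a);d=np.r_[a/th*np.sin(th),np.cos(th)]
    else: d=np.r_[a,1]
    return -R.T@t,R.T@d/np.linalg.norm(d)
def wpt(f,u,v): # fisheye pixel with depth
    c,d=ray(f,u,v,1);R,_=pose(f);z=f["depth"][int(round(v)),int(round(u))];return c+d*z/(R@d)[2]
def tri(r1,r2):
    A=np.c_[r1[1],-r2[1]];s=np.linalg.lstsq(A,r2[0]-r1[0],rcond=None)[0]
    p,q=r1[0]+s[0]*r1[1],r2[0]+s[1]*r2[1];return (p+q)/2,np.linalg.norm(p-q)
E
python3 - <<'E'
from h import *
w=dict(np.load("w1.npz"));T=dict(np.load("top0.npz"))
for a,b in(((229.4,234.6),(278,156)),((229.7,252.4),(278,199))):
    p,e=tri(ray(T,*a,0),ray(w,*b,1));print(p.round(4),e.round(4))
for n,(u,v) in dict(scr=(278,156),mid=(278,199),low=(278,240),plate=(220,200),plate2=(150,200),fr=(310,200),grd=(338,147),grd2=(338,245),floor=(345,190)).items(): print(n,wpt(w,u,v).round(4))
# dark mask of handle -> depth points
g=w["image"].max(2);m=np.zeros(g.shape,bool);m[140:255,255:300]=g[140:255,255:300]<60
P=np.array([wpt(w,u,v) for v,u in np.argwhere(m)]);P=P[P[:,2]>.108];print(len(P),P.mean(0).round(4),P.min(0).round(4),P.max(0).round(4))
rc=cv2.minAreaRect((P[:,:2]*1e3).astype(np.float32));print(rc)
E
```

```text
[ 0.5446 -0.0144  0.0947] 0.0015
[ 0.5067 -0.0155  0.0908] 0.0006
scr [ 0.5452 -0.0162  0.1011]
mid [ 0.5136 -0.0199  0.1169]
low [ 0.4798 -0.0213  0.1179]
plate [0.5062 0.0315 0.1063]
plate2 [0.5046 0.0943 0.1175]
fr [ 0.5086 -0.0435  0.0932]
grd [ 0.5547 -0.0639  0.0921]
grd2 [ 0.4699 -0.0709  0.093 ]
floor [ 0.506  -0.0756  0.0317]
428 [ 0.502  -0.0193  0.118 ] [ 0.4736 -0.0577  0.1085] [ 0.578  -0.0118  0.3591]
((529.7469482421875, -25.76251983642578), (32.878299713134766, 111.0450439453125), 72.9970474243164)
```

```bash
python3 - <<'E'
from h import *
w=dict(np.load("w1.npz"));T=dict(np.load("top0.npz"))
def pl(rr,z): c,d=rr; return (c+d*(z-c[2])/d[2]).round(4)
print([pl(ray(T,u,v,0),.118) for u,v in((225,252.4),(234.7,252.4),(229.7,232.7),(229.7,272.8))])
print([pl(ray(w,u,v,1),.118) for u,v in((265,199),(291,199),(278,150),(278,248))])
n=np.array([.005,-.1736,.985]);t=np.array([.507,-.019,.118])
go(t+10*n/1e3,Rd(YAW,TH));go(t-17.5*n/1e3,Rd(YAW,TH))
E
```

```text
[array([ 0.5053, -0.008 ,  0.118 ]), array([ 0.5057, -0.0284,  0.118 ]), array([ 0.547 , -0.0166,  0.118 ]), array([ 0.4629, -0.0193,  0.118 ])]
[array([ 0.5131, -0.0098,  0.118 ]), array([ 0.5147, -0.0302,  0.118 ]), array([ 0.552 , -0.0187,  0.118 ]), array([ 0.4728, -0.0215,  0.118 ])]
clk 1.75 shift mm [ 3.1 -0.9 93.6] rot [ 0.002   0.0008 -0.0002]
clk 1.75 shift mm [  3.1  -1.  121.1] rot [ 0.002   0.0008 -0.0002]
```

>>> {"api": "step_arm", "payload": {
  "moves": [
    [5, -1, 50, 0, 0, 0, 50],
    [5, -1, 93, 0, 0, 0, 50],
    [5, -1, 105, 0, 0, 0, 50],
    [5, -1, 112, 0, 0, 0, 50],
    [5, -1, 118, 0, 0, 0, 50],
    [5, -1, 121, 0, 0, 0, 50],
    [5, -1, 121, 0, 0, 0, 50]
  ]
}}

```text
clock: 2.45
tcp_pos: [0.5102, -0.0156, 0.1022]
orientation: [-2.969, -0.044, 0.001]
contact_force: [0.6, -0.3, 0.3]
grip_width: 0.0499
gripper_force: 0.0
```

```bash
python3 - <<'E'
from h import *
f=r.grab_frame("wrist");np.savez("w2.npz",**f);cv2.imwrite("pics/w2.png",f["image"][...,::-1])
E
```

```text
(no output)
```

View pics/w2.png

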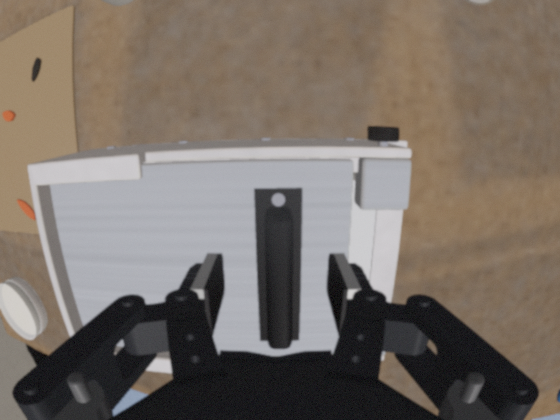

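The picture shows the bar on a thin flange at u≈280, and the pads straddle it at u≈220 and 330, so it is well centred. I'll raise 2 mm to clear the flange and close.

>>> {"api": "step_arm", "payload": {
  "moves": [
    [0, 1, -2, 0, 0, 0, 30],
    [0, 1, -2, 0, 0, 0, 20],
    [0, 1, -2, 0, 0, 0, 14],
    [0, 1, -2, 0, 0, 0, 8],
    [0, 1, -2, 0, 0, 0, 5],
    [0, 1, -2, 0, 0, 0, 5]
  ],
  "grip_force": 40
}}

```text
clock: 3.1
tcp_pos: [0.5099, -0.0171, 0.1036]
orientation: [-2.969, -0.045, 0.002]
contact_force: [-0.6, -3.6, 6.6]
grip_width: 0.011
gripper_force: 40.4
```

>>> {"api": "step_arm", "payload": {
  "moves": [
    [0, -0.2, -2.5, -0.02, 0, 0, 5],
    [0, -0.5, -5, -0.04, 0, 0, 5],
    [0, -0.8, -7.7, -0.06, 0, 0, 5],
    [0, -1.2, -10.5, -0.082, 0, 0, 5],
    [0, -1.2, -10.5, -0.082, 0, 0, 5],
    [0, -1.2, -10.5, -0.082, 0, 0, 5]
  ],
  "grip_force": 60
}}

```text
clock: 3.7
tcp_pos: [0.5099, -0.0179, 0.114]
orientation: [-3.053, -0.047, -0.0]
contact_force: [2.3, -5.7, -0.7]
grip_width: 0.0104
gripper_force: 60.2
```

```bash
python3 - <<'E'
from h import *
f=r.grab_frame("scene");np.savez("s2.npz",**f);cv2.imwrite("pics/s2.png",cv2.resize(f["image"][200:330,220:370],None,fx=5,fy=5,interpolation=cv2.INTER_CUBIC)[:600,:,::-1])
o=r.get_obs();print(o["clock"],o["tcp_pos"],o["contact_force"],o["moment"],o["gripper_force"])
print((Ro.from_rotvec(o["orientation"])*Ro.from_euler("x",np.pi)).as_euler("zyx"))
E
```

```text
3.75 [ 0.50991231 -0.01791882  0.11388509] [ 1.13454215 -5.92114284 -1.04543079] [-1.18781875 -0.32606216  0.13877411] 60.22944509983063
[0.03020535 0.00138658 0.08863513]
```

View pics/s2.png

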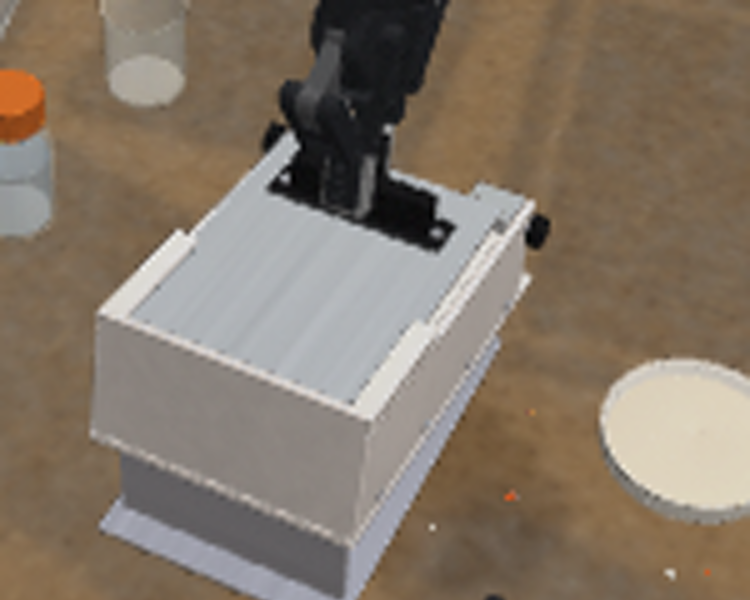

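>>> {"api": "step_arm", "payload": {
  "moves": [
    [0, 5, 0, -0.003, 0, 0, 5],
    [0, 10, 0, -0.006, 0, 0, 5],
    [0, 15, 0, -0.008, 0, 0, 5],
    [0, 20, 0, -0.011, 0, 0, 5],
    [0, 25, -0.2, -0.015, 0, 0, 5],
    [0, 30, -0.3, -0.02, 0, 0, 5],
    [0, 35, -0.4, -0.024, 0, 0, 5],
    [0, 40, -0.5, -0.028, 0, 0, 5]
  ]
}}

```text
clock: 4.55
tcp_pos: [0.5107, -0.0574, 0.1105]
orientation: [-3.079, -0.046, 0.001]
contact_force: [-0.0, 0.2, -0.5]
grip_width: 0.0102
gripper_force: 60.0
```

>>> {"api": "step_arm", "payload": {
  "moves": [
    [0, 5, 0.2, -0.003, 0, 0, 5],
    [0, 10, 0.3, -0.006, 0, 0, 5],
    [0, 16, 0.4, -0.009, 0, 0, 5],
    [0, 22, 0.5, -0.012, 0, 0, 5],
    [0, 28, 0.5, -0.015, 0, 0, 5],
    [0, 34, 0, -0.015, 0, 0, 5],
    [0, 40, -3, -0.015, 0, 0, 5],
    [0, 44, -8, -0.015, 0, 0, 5]
  ]
}}

```text
clock: 5.35
tcp_pos: [0.5118, -0.1022, 0.1158]
orientation: [-3.093, -0.046, 0.002]
contact_force: [-0.9, 0.4, -2.1]
grip_width: 0.0105
gripper_force: 60.0
```

```bash
python3 -c "
from h import *
go([.511,-.12,.19],Rd(YAW,.05));go([.477,-.275,.10],Rd(0,0))"
```

```text
clk 5.35 shift mm [ -1.4  14.2 -74.9] rot [ 0.0021  0.0002 -0.0004]
clk 5.35 shift mm [-39.9 172.3   7.6] rot [-0.0479  0.001   0.0296]
```

>>> {"api": "step_arm", "payload": {
  "moves": [
    [0, 10, -40, 0, 0, 0, 5],
    [-5, 30, -60, -0.01, 0, 0, 5],
    [-15, 70, -60, -0.02, 0, 0.01, 5],
    [-25, 110, -50, -0.03, 0, 0.02, 5],
    [-35, 150, -25, -0.04, 0, 0.03, 5],
    [-40, 172, -5, -0.048, 0.001, 0.03, 5],
    [-40, 172, 7.6, -0.048, 0.001, 0.03, 5],
    [-40, 172, 7.6, -0.048, 0.001, 0.03, 5]
  ]
}}

```text
clock: 6.15
tcp_pos: [0.4761, -0.2734, 0.0985]
orientation: [-3.14, 0.001, 0.003]
contact_force: [-0.5, 0.7, -1.1]
grip_width: 0.0103
gripper_force: 60.0
```

```bash
python3 - <<'E'
from h import *
f=r.grab_frame("top");np.savez("t3.npz",**f);cv2.imwrite("pics/t3.png",f["image"][100:380,120:480,::-1])
go([.477,-.275,.014],Rd(0,0))
E
```

```text
clk 6.2 shift mm [-0.2  2.3 85.7] rot [-0.0014  0.0003  0.001 ]
```

View pics/t3.png

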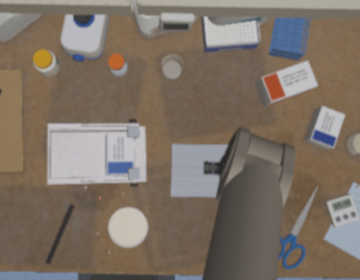

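The top view shows the cover held level over bare bench at crop (170–235,145–197). The dispenser is still in place, with the carton visible at (120,155) behind the guards.

>>> {"api": "step_arm", "payload": {
  "moves": [
    [0, 0, 30, 0, 0, 0, 5],
    [0, 0, 60, 0, 0, 0, 5],
    [0, 0, 75, 0, 0, 0, 5],
    [0, 0, 81, 0, 0, 0, 5],
    [0, 0, 84, 0, 0, 0, 5],
    [0, 0, 86, 0, 0, 0, 5],
    [0, 0, 87, 0, 0, 0, 5],
    [0, 0, 88, 0, 0, 0, 5]
  ]
}}

```text
clock: 7.0
tcp_pos: [0.4779, -0.2742, 0.0127]
orientation: [3.141, 0.0, 0.003]
contact_force: [0.2, -0.8, -1.5]
grip_width: 0.0103
gripper_force: 60.0
```

```bash
python3 - <<'E'
from h import *
o=r.get_obs();print(o["tcp_pos"],o["contact_force"],o["moment"])
E
```

```text
[ 0.47785024 -0.27424518  0.01266385] [ 0.15340644 -0.75693484 -1.48678824] [-0.04239581  0.02020198  0.04534187]
```

>>> {"api": "step_arm", "payload": {
  "moves": [
    [0, 0, 1, 0, 0, 0, 5],
    [0, 0, 2, 0, 0, 0, 5],
    [0, 0, 2.5, 0, 0, 0, 5],
    [0, 0, 3, 0, 0, 0, 5],
    [0, 0, 3.5, 0, 0, 0, 5]
  ]
}}

```text
clock: 7.5
tcp_pos: [0.4773, -0.274, 0.0095]
orientation: [3.141, -0.0, 0.001]
contact_force: [-4.6, 2.9, 16.7]
grip_width: 0.0106
gripper_force: 62.4
```

>>> {"api": "step_arm", "payload": {
  "moves": [
    [0, 0, -0.7, 0, 0, 0, 5],
    [0, 0, -0.7, 0, 0, 0, 14],
    [0, 0, -0.7, 0, 0, 0, 25],
    [0, 0, -0.7, 0, 0, 0, 35],
    [0, 0, -10, 0, 0, 0, 40],
    [0, 0, -50, 0, 0, 0, 40],
    [0, 0, -100, 0, 0, 0, 20],
    [0, 0, -130, 0, 0, 0, 0]
  ],
  "grip_force": 20
}}

```text
clock: 8.3
tcp_pos: [0.4784, -0.2744, 0.1423]
orientation: [3.14, 0.0, 0.007]
contact_force: [1.4, -0.5, -0.4]
grip_width: 0.0119
gripper_force: 0.0
```

```bash
python3 - <<'E'
from h import *
f=r.grab_frame("top");np.savez("t4.npz",**f);T=dict(np.load("top0.npz"))
a,b=(cv2.cvtColor(x["image"],cv2.COLOR_RGB2GRAY)[205:300,155:280] for x in (T,f))
# dispenser shift: rear part incl. left edge
t=a[10:88,5:40];m=cv2.matchTemplate(b,t,cv2.TM_CCOEFF_NORMED);print(cv2.minMaxLoc(m))
c=cloud(f)
print("cover z",[(u,v,c[v,u].round(3).tolist()) for u,v in((295,250),(310,250),(325,250),(305,280),(305,290))])
cv2.imwrite("pics/t4.png",cv2.resize(f["image"][210:310,160:360],None,fx=4,fy=4,interpolation=cv2.INTER_CUBIC)[...,::-1])
E
```

```text
(-0.1174679547548294, 0.9426602125167847, (62, 0), (5, 10))
cover z [(295, 250, [0.519, -0.157, 0.003]), (310, 250, [0.52, -0.192, 0.008]), (325, 250, [0.521, -0.227, 0.003]), (305, 280, [0.451, -0.182, 0.001]), (305, 290, [0.428, -0.182, 0.004])]
```

View pics/t4.png

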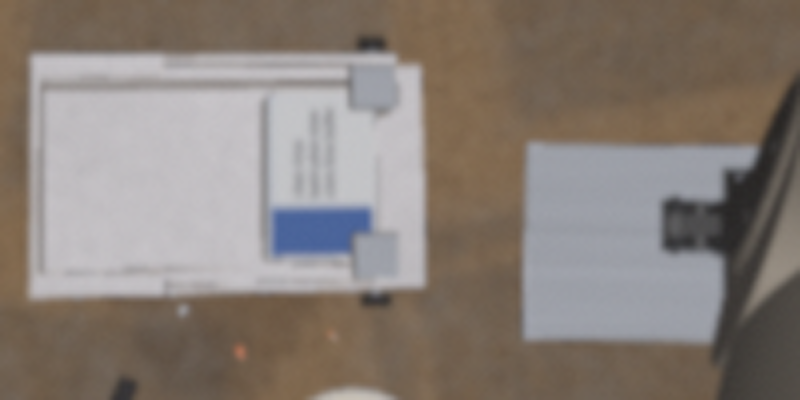

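The top view shows the cover lying flat at crop x from about 525. The dispenser hasn't moved (template match shift 0), and the open chute has the carton at crop (266–376, 90–255).

```bash
cat >> h.py <<'E'
M=np.array([.5095,-.0653,.034])
def dp(t,w,x=0):
    return M+Ro.from_euler("z",YAW).apply(np.array([x,t*np.cos(TH)-w*np.sin(TH),t*np.sin(TH)+w*np.cos(TH)])/1e3)
def tw(p):
    q=Ro.from_euler("z",YAW).inv().apply(p-M)*1e3;return np.array([q[1]*np.cos(TH)+q[2]*np.sin(TH),-q[1]*np.sin(TH)+q[2]*np.cos(TH),q[0]]).round(1)
def pl(rr,z): c,d=rr; return c+d*(z-c[2])/d[2]
E
python3 - <<'E'
from h import *
f=dict(np.load("t4.npz"))
for n,u,v,z in(("rear",226.3,253,.081),("front",253.7,253,.071),("top-left",235,232.5,.076),("bot",235,273.7,.076),("floorfront",266.2,253,.030),("handle seat guard",247.5,229,.095)):
    p=pl(ray(f,u,v,0),z);print(n,p.round(4),"t,w,x",tw(p))
c=cloud(f);print("carton z",[(c[v,u].round(3).tolist(),tw(c[v,u])) for u,v in((232,240),(240,240),(247,250))],"floor",[(tw(c[v,u])) for u,v in((180,250),(210,250),(262,250))])
go(dp(-17,110),Rd(YAW,TH));go(dp(-17,10),Rd(YAW,TH))
E
```

```text
rear [ 0.5058 -0.0069  0.081 ] t,w,x [65.8 36.1 -1.9]
front [ 0.5074 -0.0658  0.071 ] t,w,x [ 6.  36.5 -2.1]
top-left [ 0.5512 -0.0239  0.076 ] t,w,x [46.8 34.4 42.9]
bot [ 0.4616 -0.0267  0.076 ] t,w,x [ 46.7  34.4 -46.7]
floorfront [ 0.51   -0.0918  0.03  ] t,w,x [-26.8   0.7  -0.3]
handle seat guard [ 0.5577 -0.0524  0.095 ] t,w,x [21.9 58.1 48.5]
carton z [([0.535, -0.018, 0.076], array([53.3, 33.1, 26.5])), ([0.535, -0.035, 0.076], array([36. , 35.8, 26.4])), ([0.514, -0.051, 0.072], array([20.6, 35.2,  4.6]))] floor [array([165.1,   2.4,   6.5]), array([99.5, -1.3,  6.7]), array([-17.4,  -0.5,   6.5])]
clk 8.35 shift mm [  29.8 -174.5    6.5] rot [ 0.179  -0.0124 -0.0292]
clk 8.35 shift mm [  28.3 -192.2  104.9] rot [ 0.179  -0.0124 -0.0292]
```

>>> {"api": "step_arm", "payload": {
  "moves": [
    [0, -40, -20, 0.05, 0, 0, 0],
    [10, -85, -20, 0.1, 0, -0.01, 0],
    [20, -130, -15, 0.15, -0.01, -0.02, 0],
    [30, -174, 0, 0.179, -0.012, -0.029, 0],
    [30, -174, 6, 0.179, -0.012, -0.029, 0],
    [30, -174, 6, 0.179, -0.012, -0.029, 0]
  ]
}}

```text
clock: 8.95
tcp_pos: [0.5065, -0.0992, 0.1318]
orientation: [-2.962, -0.046, 0.02]
contact_force: [-1.1, -0.2, -0.1]
grip_width: 0.0
gripper_force: 0.0
```

```bash
python3 -c "
from h import *
o=r.get_obs();print(tw(o['tcp_pos']),o['grip_width'])
go(dp(-17,10),Rd(YAW,TH));go(dp(22,10),Rd(YAW,TH))"
```

```text
[-16.3 102.1  -4. ] 4.463377693955759e-05
clk 8.95 shift mm [ 5.   1.2 92.1] rot [-0.0049  0.0107  0.0003]
clk 8.95 shift mm [  5.  -37.8  92.3] rot [-0.0049  0.0107  0.0003]
```

>>> {"api": "step_arm", "payload": {
  "moves": [
    [4, 3, 40, -0.005, 0.01, 0, 0],
    [4, 3, 70, -0.005, 0.01, 0, 0],
    [4, 3, 85, -0.005, 0.01, 0, 0],
    [4, 3, 92, -0.005, 0.01, 0, 0],
    [4, -2, 92, -0.005, 0.01, 0, 0],
    [4, -7, 92, -0.005, 0.01, 0, 0]
  ]
}}

```text
clock: 9.55
tcp_pos: [0.5104, -0.0772, 0.0441]
orientation: [-2.968, -0.04, -0.0]
contact_force: [-0.2, -0.0, -0.0]
grip_width: -0.0001
gripper_force: 0.0
```

```bash
python3 - <<'E'
from h import *
f=r.grab_frame("wrist");cv2.imwrite("pics/w5.png",f["image"][...,::-1]);o=r.get_obs();print(tw(o['tcp_pos']),o['contact_force'])
E
```

```text
[-8.7 12.2  0.8] [-0.129744    0.4804339  -1.44008154]
```

View pics/w5.png

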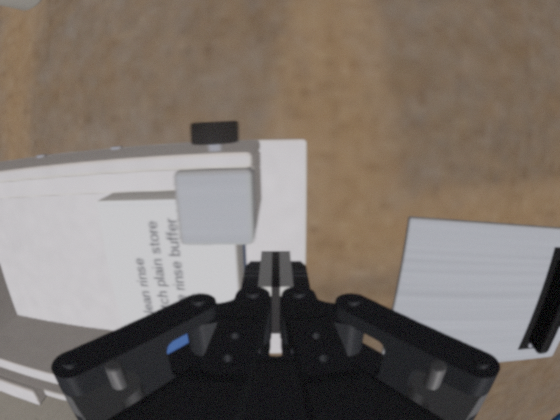

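The wrist view shows the closed fingertip in the slot at (276,270), just ahead of the carton's front face at u≈242. Pushing up the slope now.

>>> {"api": "step_arm", "payload": {
  "moves": [
    [0, -5, 0, 0, 0, 0, 0],
    [0, -10, 0, 0, 0, 0, 0],
    [0, -15, 0, 0, 0, 0, 0],
    [0, -19, 0, 0, 0, 0, 0],
    [0, -23, 0, 0, 0, 0, 0],
    [0, -27, 0, 0, 0, 0, 0],
    [0, -31, 0, 0, 0, 0, 0],
    [0, -34, 0, 0, 0, 0, 0]
  ]
}}

```text
clock: 10.4
tcp_pos: [0.5087, -0.0427, 0.049]
orientation: [-2.967, -0.042, 0.002]
contact_force: [0.9, -2.5, 0.6]
grip_width: -0.0001
gripper_force: 0.6
```

```bash
python3 - <<'E'
from h import *
f=r.grab_frame("scene");cv2.imwrite("pics/s6.png",cv2.resize(f["image"][220:330,225:345],None,fx=5,fy=5,interpolation=cv2.INTER_CUBIC)[...,::-1]);o=r.get_obs();print(tw(o['tcp_pos']),o['contact_force'])
f=r.grab_frame("top");np.savez("t6.npz",**f);c=cloud(f)
print([(u,*tw(c[235,u])) for u in range(200,260,3)])
E
```

```text
[25.4 10.9 -0. ] [-0.30907242 -1.31389325  2.11006269]
[(200, np.float64(121.8), np.float64(-2.7), np.float64(40.2)), (203, np.float64(115.3), np.float64(1.4), np.float64(39.9)), (206, np.float64(108.5), np.float64(-3.3), np.float64(40.3)), (209, np.float64(102.1), np.float64(4.8), np.float64(39.7)), (212, np.float64(96.9), np.float64(36.4), np.float64(37.1)), (215, np.float64(90.4), np.float64(36.4), np.float64(37.1)), (218, np.float64(83.9), np.float64(36.6), np.float64(37.1)), (221, np.float64(77.6), np.float64(39.5), np.float64(36.9)), (224, np.float64(70.9), np.float64(35.7), np.float64(37.2)), (227, np.float64(64.2), np.float64(33.7), np.float64(37.4)), (230, np.float64(57.9), np.float64(36.4), np.float64(37.2)), (233, np.float64(74.6), np.float64(320.1), np.float64(13.7)), (236, np.float64(74.1), np.float64(370.7), np.float64(9.5)), (239, np.float64(70.1), np.float64(378.5), np.float64(8.9)), (242, np.float64(68.0), np.float64(403.8), np.float64(6.8)), (245, np.float64(63.8), np.float64(407.6), np.float64(6.5)), (248, np.float64(59.1), np.float64(405.9), np.float64(6.6)), (251, np.float64(54.5), np.float64(404.8), np.float64(6.7)), (254, np.float64(49.2), np.float64(399.2), np.float64(7.2)), (257, np.float64(44.8), np.float64(400.6), np.float64(7.1))]
```

>>> {"api": "step_arm", "payload": {
  "moves": [
    [0, 5, 0, 0, 0, 0, 0],
    [0, 8, -30, 0, 0, 0, 0],
    [0, 4, -75, 0, 0, 0, 20],
    [0, -20, -120, 0, 0, 0, 50],
    [0, -44, -130, 0, 0, 0, 80],
    [0, -44, -130, 0, 0, 0, 80],
    [0, -44, -130, 0, 0, 0, 80]
  ]
}}

```text
clock: 11.2
tcp_pos: [0.5078, -0.0226, 0.1846]
orientation: [-2.968, -0.043, 0.002]
contact_force: [0.4, 0.4, -0.3]
grip_width: 0.0722
gripper_force: 0.0
```

```bash
python3 - <<'E'
from h import *
f=r.grab_frame("wrist");np.savez("w7.npz",**f);cv2.imwrite("pics/w7.png",f["image"][...,::-1]);o=r.get_obs();print(o["clock"],tw(o['tcp_pos']),o['contact_force'],o["grip_width"])
E
```

```text
11.25 [ 67.6 140.2  -0.9] [ 0.68272965 -0.78165148  0.53003055] 0.07861581248558933
```

View pics/w7.png

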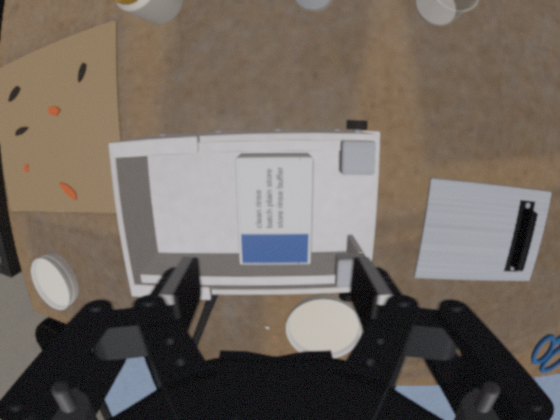

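```bash
python3 - <<'E'
from h import *
f=dict(np.load("w7.npz"))
n=Ro.from_euler("z",YAW).apply([0,-np.sin(TH),np.cos(TH)])
for u,v in((237,157),(312,155),(309,264),(240,263),(240,210),(310,210)):
    c,d=ray(f,u,v,1);print(tw(c+d*(((M-c)@n+.036)/(d@n))),tw(wpt(f,u,v)))
print(tw(wpt(f,275,200)),tw(wpt(f,200,200)))
go(dp(67,6),Rd(YAW,TH))
E
```

```text
[97.7 36.  42.1] [98.1 32.4 41.7]
[40.6 36.  43.6] [36.4 -0.4 39.4]
[ 40.2  36.  -47.3] [ 39.2  27.1 -51.6]
[ 98.2  36.  -46.3] [ 98.4  34.3 -47.1]
[96.5 36.   0. ] [96.6 35.  -0.3]
[41.1 36.  -0. ] [40.9 34.4 -0.5]
[68.8 34.3  7.7] [137.4  -1.   -1.2]
clk 11.25 shift mm [  0.9   0.5 134.2] rot [ 0.0007 -0.     -0.0021]
```

>>> {"api": "step_arm", "payload": {
  "moves": [
    [-1, -1.5, 45, 0, 0, -0.002, 82],
    [-1, -1.5, 85, 0, 0, -0.002, 82],
    [-1, -1.5, 110, 0, 0, -0.002, 82],
    [-1, -1.5, 125, 0, 0, -0.002, 82],
    [-1, -1.5, 132, 0, 0, -0.002, 82],
    [-1, -1.5, 132, 0, 0, -0.002, 82]
  ]
}}

```text
clock: 11.85
tcp_pos: [0.5052, 0.0014, 0.0533]
orientation: [-2.967, -0.044, 0.007]
contact_force: [-0.8, -0.5, 0.5]
grip_width: 0.0822
gripper_force: 0.0
```

>>> {"api": "step_arm", "payload": {
  "moves": [
    [0, 0, 0, 0, 0, 0, 74],
    [0, 0, 0, 0, 0, 0, 66],
    [0, 0, 0, 0, 0, 0, 62],
    [0, 0, 0, 0, 0, 0, 58],
    [0, 0, 0, 0, 0, 0, 55],
    [0, 0, 0, 0, 0, 0, 55]
  ],
  "grip_force": 30
}}

```text
clock: 12.45
tcp_pos: [0.5071, 0.0017, 0.0558]
orientation: [-2.968, -0.045, -0.001]
contact_force: [-1.4, -0.9, 6.8]
grip_width: 0.0592
gripper_force: 32.4
```

>>> {"api": "step_arm", "payload": {
  "moves": [
    [0, 0, -5, 0, 0, 0, 55],
    [0, 0, -15, 0, 0, 0, 55],
    [0, 0, -30, 0, 0, 0, 55],
    [0, 0, -50, 0, 0, 0, 55],
    [0, 0, -75, 0, 0, 0, 55],
    [0, 0, -100, 0, 0, 0, 55],
    [0, 0, -115, 0, 0, 0, 55],
    [0, 0, -115, 0, 0, 0, 55]
  ],
  "grip_force": 45
}}

```text
clock: 13.25
tcp_pos: [0.5084, -0.0185, 0.1707]
orientation: [-2.968, -0.044, -0.005]
contact_force: [-0.1, -0.5, -0.7]
grip_width: 0.059
gripper_force: 49.8
```

```bash
python3 - <<'E'
from h import *
f=r.grab_frame("wrist");cv2.imwrite("pics/w8.png",f["image"][...,::-1]);o=r.get_obs();print(o["clock"],tw(o['tcp_pos']),o["tcp_pos"],o['contact_force'],o["grip_width"])
go([.62,-.20,.12],Rd(0,0))
E
```

```text
13.3 [ 69.9 125.   -0.6] [ 0.50747306 -0.01819358  0.16924327] [-0.85314889  0.42433004 -1.53755555] 0.05892903494970288
clk 13.3 shift mm [106.9 190.9  17. ] rot [-0.1736 -0.0012  0.0301]
```

View pics/w8.png

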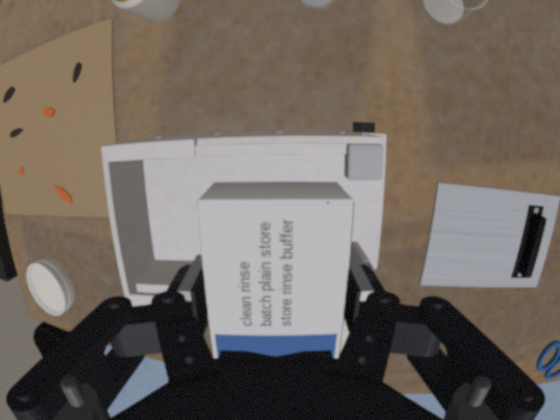

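The wrist view shows the carton held level between the pads, clear above the open dispenser. The cover is flat at right (430–555,185–288).

>>> {"api": "step_arm", "payload": {
  "moves": [
    [10, 30, -15, 0, 0, 0, 55],
    [25, 70, -10, -0.04, 0, 0.01, 55],
    [45, 110, -5, -0.09, 0, 0.015, 55],
    [65, 150, 5, -0.13, 0, 0.02, 55],
    [80, 185, 10, -0.174, 0, 0.03, 55],
    [87, 210, 14, -0.174, -0.001, 0.03, 55],
    [87, 210, 14, -0.174, -0.001, 0.03, 55],
    [87, 210, 14, -0.174, -0.001, 0.03, 55]
  ]
}}

```text
clock: 14.1
tcp_pos: [0.5991, -0.2193, 0.1165]
orientation: [-3.14, 0.0, 0.008]
contact_force: [0.5, 0.7, -1.3]
grip_width: 0.0592
gripper_force: 49.7
```

```bash
python3 - <<'E'
from h import *
o=r.get_obs();print(o["tcp_pos"],o['contact_force'],o["grip_width"])
go([.60,-.22,.012],Rd(0,0))
E
```

```text
[ 0.59908277 -0.21928172  0.11645105] [ 0.45181673  0.65327776 -1.33369291] 0.05918245087452468
clk 14.1 shift mm [  1.4   0.9 104.4] rot [-0.0013  0.005  -0.0002]
```

>>> {"api": "step_arm", "payload": {
  "moves": [
    [1, 1, 40, 0, 0.005, 0, 55],
    [1, 1, 75, 0, 0.005, 0, 55],
    [1, 1, 92, 0, 0.005, 0, 55],
    [1, 1, 99, 0, 0.005, 0, 55],
    [1, 1, 102, 0, 0.005, 0, 55],
    [1, 1, 103, 0, 0.005, 0, 55],
    [1, 1, 104, 0, 0.005, 0, 55],
    [1, 1, 105, 0, 0.005, 0, 55]
  ]
}}

```text
clock: 14.9
tcp_pos: [0.6018, -0.2209, 0.0143]
orientation: [3.141, 0.001, 0.008]
contact_force: [-0.4, -1.4, -1.5]
grip_width: 0.059
gripper_force: 49.8
```

>>> {"api": "step_arm", "payload": {
  "moves": [
    [0, 0, 1.5, 0, 0, 0, 55],
    [0, 0, 2.5, 0, 0, 0, 55],
    [0, 0, 3, 0, 0, 0, 55],
    [0, 0, 3.5, 0, 0, 0, 55],
    [0, 0, 4, 0, 0, 0, 55],
    [0, 0, 4, 0, 0, 0, 55]
  ]
}}

```text
clock: 15.5
tcp_pos: [0.6009, -0.2206, 0.0094]
orientation: [3.142, 0.001, 0.004]
contact_force: [-0.9, 0.8, 1.9]
grip_width: 0.059
gripper_force: 50.1
```

>>> {"api": "step_arm", "payload": {
  "moves": [
    [0, 0, 0.5, 0, 0, 0, 55],
    [0, 0, 1, 0, 0, 0, 55],
    [0, 0, 1, 0, 0, 0, 55]
  ]
}}

```text
clock: 15.8
tcp_pos: [0.601, -0.2206, 0.0093]
orientation: [3.141, 0.001, 0.004]
contact_force: [-4.9, 1.9, 10.1]
grip_width: 0.0588
gripper_force: 51.2
```

Firm contact. Releasing now.

>>> {"api": "step_arm", "payload": {
  "moves": [
    [0, 0, -1, 0, 0, 0, 60],
    [0, 0, -1, 0, 0, 0, 66],
    [0, 0, -1, 0, 0, 0, 74],
    [0, 0, -1, 0, 0, 0, 80],
    [0, 0, -10, 0, 0, 0, 80],
    [0, 0, -50, 0, 0, 0, 80],
    [0, 0, -100, 0, 0, 0, 80],
    [0, 0, -150, 0, 0, 0, 80]
  ]
}}

```text
clock: 16.6
tcp_pos: [0.6001, -0.2204, 0.16]
orientation: [-3.141, -0.001, -0.003]
contact_force: [0.4, 0.2, -0.1]
grip_width: 0.0798
gripper_force: 0.0
```

```bash
python3 - <<'E'
from h import *
f=r.grab_frame("wrist");cv2.imwrite("pics/w9.png",f["image"][...,::-1]);o=r.get_obs();print(o["clock"],o["tcp_pos"],o["grip_width"])
pts=dict(cart=[(u,v) for u in(240,275,310) for v in(190,220,250)])
print([wpt(f,u,v).round(3).tolist() for u,v in pts["cart"]])
E
```

```text
16.65 [ 0.60508009 -0.22190013  0.1698934 ] 0.07956705478185729
[[0.604, -0.186, -0.003], [0.573, -0.185, -0.004], [0.541, -0.184, -0.003], [0.612, -0.22, 0.033], [0.585, -0.22, 0.034], [0.557, -0.22, 0.033], [0.612, -0.249, 0.033], [0.585, -0.25, 0.033], [0.542, -0.255, -0.002]]
```

View pics/w9.png

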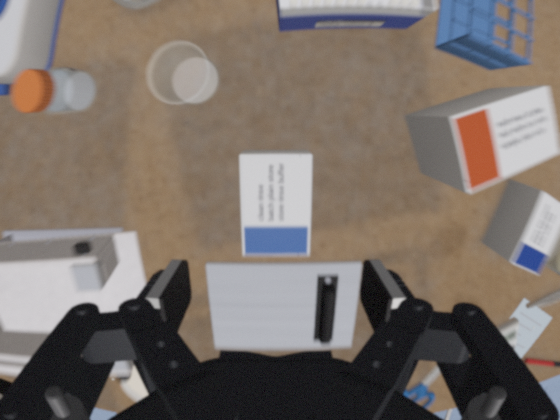

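The carton lies flat with its top at an even 0.033 m. There is a gap to the cover, and the bystanders and dispenser are in place.

```bash
python3 -c "
from bench import r
print(r.hand_in())"
```

```text
the job is handed in; nothing more can be done
None
```

The job is handed in at about 17 s of the allowed 67 s: the last views showed the cover (handle up) and the carton lying flat and apart on the bare bench, with the dispenser and bystanders where they started; the hand-in returned no verdict.

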